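Coin rolls into the cash rack in reverse order

ROBOT

A 6-joint arm with a two-finger parallel gripper is mounted at the origin on a cart in front of the work surface, level with it; the furniture and walls round the work are solid. World frame = base frame: x ahead of the robot, y to its left, z up, the work surface at z = 0. Lengths are in m, angles in rad, forces in N, time in s.
With the tool pointing down it reaches from about 0.35 to 0.975 m from the base axis. Payload 4.9 kg.
Tool frame: the origin (TCP) lies between the finger pads; the fingertips stand 19 mm ahead of it and the grasp point (between the pads) is the TCP; z points along the fingers, y is the line along which they close (so a half turn about z gives the same grasp; the last joint's range is limited). The gripper opens to 85 mm and grips with 20 to 120 N. Pads are 22 mm wide; open, the fingers measure 114 mm over their backs; the gripper's body (76 mm by 85 mm) begins 54 mm behind the grasp point. The pads swing forward as they close: fully open they stand 13 mm farther back than shut.
Start: joints at [1.174, 0.053, 1.613, -0, 1.476, -0.119], TCP at [0.171, 0.601, 0.25] pointing down, gripper open.
Joint ranges: [-3.01, 3.01], [-1.01, 2.22], [0.06, 2.58], [-1.02, 4.17], [0.09, 2.62], [-3.14, 3.14]. Speed limits (rad/s): [2.57, 2.57, 3.14, 3.14, 3.14, 3.14].

INTERFACE

Orientations are given as a unit quaternion [x, y, z, w].
In Python, from cell import env gives the robot as it stands. The module is installed in compiled form; this text tells all that it offers.
- The arm moves only by the tool arm_command, never from a script. Its argument "deltas" is a list of rows, each an object with "slide": the shift along the tool's x, y, z normalised to -1 to 1, where 1 is 150 mm, a list of three; "angular": the turn, a rotation vector about the tool's x, y, z normalised to -1 to 1, where 1 is pi rad, a list of three; "hand": the opening, from -1 (shut) to 1 (fully open). A call has 1 to 20 rows; each row is the pose to reach, as a shift and turn from the pose commanded when the call began, along the tool's axes at that moment, turning the shorter way round; what a row does not reach only later rows make up. A row lasts 1/10 s, in which the tool goes at most 50 mm and 8.59 degrees, less where a joint would pass 70% of its speed; a pose out of reach is approached as far as the arm can. A call with a number of a shift or a turn outside -1 to 1 is refused whole. A call with a gripper value outside its range is refused whole. The fingers move at their own pace and stop on an object; "squeeze" is the grip in N (left out, the last holds). Time passes only in rows, so rows that repeat a pose let the fingers close. It gives the time, the measured TCP pose, the force, the opening and the grip force at its end, in the units of the state.
- env.get_obs(): the state, without advancing time (a new reading comes with each control period).
- env.camera(name): name is "scene" or "side" or "wrist"; returns (picture, depth): 400x640x3 uint8, red, green, blue; 400x640 float32, m along the optical axis (not along the pixel's ray), 0 where there is no reading.
- env.calibration(name): a dict with "fx", "fy", "cx", "cy" (pixels), "eye" and "rotation" of the camera in the world. Camera axes: x right, y down, z forward; pixel columns grow to the right and rows downward; lengths in m; the calibration is good to about 2 mm. A picture is of the moment at which its call begins: read the wrist's pose just before it. calibration takes no time and is no camera call; for the wrist camera it gives the pose at the moment of the call.
- env.close_job(): hands the job in; it is judged then, once.
The state is a dict: "t": time; "joint_pos": joint angles; "dq": joint speeds; "joint_torque": joint torques, N m; "ee_pos": TCP position; "eef_rot": TCP orientation; "ft_force": force on the tool from outside, world axes, zero at the start; "torque": the same for the moment, N m; "finger_gap": opening from 0.0 (shut) to 1.0 (fully open); "gripper_force": force on a finger pad.
Only numpy, scipy, OpenCV 4.12 (cv2) and the standard library are available. Lean on these libraries where they do the work, as an engineer would, in place of code of your own. Each camera call takes 0.05 s, during which the arm holds its last target. There are 200 camera calls.

TASK

Move the four coin rolls from the light wooden delivery strip into the white cash rack, one to a cell, in reverse order: the roll that stands leftmost on the strip, seen from the robot, goes into the rightmost cell, the next one into the second cell from the right, and so on. Do not tip any roll over, and leave all four standing upright on the floors of their cells.

Things in the scene. Friction and masses are not known exactly. Their poses are not given: they have to be found in the camera images.
- strip: delivery strip, where the rolls stand at first: fixed flat light-wood plate 60 x 226 x 8 mm with a lip 14 mm high at each end. Origin: centre of its underside, on the surface. Its y axis runs along it to the left (seen from the robot). The four cups stand on it in a row, centres at y = -78, -26, +26, +78 mm, x = 0 of its frame.
- cash_rack: cash rack, where the rolls go: fixed white tray 58 x 218 mm with four cells with grey felt floors in a row. Origin: centre of its underside, on the surface. Its y axis runs along it to the left (seen from the robot). Cell centres at y = -78, -26, +26, +78 mm, x = 0 of its frame; a cell is 50 mm across x and 48 mm across y inside; cell floor 6 mm above the surface, walls 4 mm thick and 14 mm high above the surface (end tabs 18 mm).
- yellow_roll_mid (a point): yellow coin roll: upright cylinder, diameter 26 mm, height 50 mm, 0.1 to 0.17 kg. The point is its centre, 25 mm above its foot; z is its axis. It starts in the yellow cup, its foot 10 mm above the surface.
- cup_yellow: shallow yellow cup fixed on the delivery strip, outer diameter 41 mm, inner 34 mm, its floor 10 mm and rim 14 mm above the surface. Origin: centre of its underside, 8 mm above the surface. The yellow roll starts in it; the order of the cups differs from start to start, so each cup marks where its roll stood.
- grey_roll_mid (a point): blue-grey coin roll: upright cylinder, diameter 26 mm, height 50 mm, 0.1 to 0.17 kg. The point is its centre, 25 mm above its foot; z is its axis. It starts in the blue-grey cup, its foot 10 mm above the surface.
- cup_grey: shallow blue-grey cup fixed on the delivery strip, outer diameter 41 mm, inner 34 mm, its floor 10 mm and rim 14 mm above the surface. Origin: centre of its underside, 8 mm above the surface. The blue-grey roll starts in it; the order of the cups differs from start to start, so each cup marks where its roll stood.
- orange_roll_mid (a point): orange coin roll: upright cylinder, diameter 26 mm, height 50 mm, 0.1 to 0.17 kg. The point is its centre, 25 mm above its foot; z is its axis. It starts in the orange cup, its foot 10 mm above the surface.
- cup_orange: shallow orange cup fixed on the delivery strip, outer diameter 41 mm, inner 34 mm, its floor 10 mm and rim 14 mm above the surface. Origin: centre of its underside, 8 mm above the surface. The orange roll starts in it; the order of the cups differs from start to start, so each cup marks where its roll stood.
- green_roll_mid (a point): green coin roll: upright cylinder, diameter 26 mm, height 50 mm, 0.1 to 0.17 kg. The point is its centre, 25 mm above its foot; z is its axis. It starts in the green cup, its foot 10 mm above the surface.
- cup_green: shallow green cup fixed on the delivery strip, outer diameter 41 mm, inner 34 mm, its floor 10 mm and rim 14 mm above the surface. Origin: centre of its underside, 8 mm above the surface. The green roll starts in it; the order of the cups differs from start to start, so each cup marks where its roll stood.
Things that resemble listed ones, but are neither listed nor needed, are in the scene too. What is shaped like the part that bears grey_roll_mid but purple is not meant.

How it is judged:
At the end, for the whole second after the job is handed in: Each coin roll stands upright (within 0.12 rad) on the floor of its cell of the cash rack (centre within 14 mm across the rack, 13 mm along it, 6 mm in height), in the reverse of the order they had on the strip: the leftmost roll in the rightmost cell, and so on (x of yellow_roll_mid in the frame of cash_rack between -0.014 and 0.014 m and z of yellow_roll_mid in the frame of cash_rack between 0.025 and 0.037 m and angle between each of yellow_roll_mid, grey_roll_mid, orange_roll_mid, green_roll_mid's own z axis and vertical below 0.12 rad and ((y of cup_yellow in the frame of strip between -0.088 and -0.068 m and y of yellow_roll_mid in the frame of cash_rack between 0.065 and 0.091 m) or (y of cup_yellow in the frame of strip between -0.036 and -0.016 m and y of yellow_roll_mid in the frame of cash_rack between 0.013 and 0.039 m) or (y of cup_yellow in the frame of strip between 0.016 and 0.036 m and y of yellow_roll_mid in the frame of cash_rack between -0.039 and -0.013 m) or (y of cup_yellow in the frame of strip between 0.068 and 0.088 m and y of yellow_roll_mid in the frame of cash_rack between -0.091 and -0.065 m)) and x of grey_roll_mid in the frame of cash_rack between -0.014 and 0.014 m and z of grey_roll_mid in the frame of cash_rack between 0.025 and 0.037 m and ((y of cup_grey in the frame of strip between -0.088 and -0.068 m and y of grey_roll_mid in the frame of cash_rack between 0.065 and 0.091 m) or (y of cup_grey in the frame of strip between -0.036 and -0.016 m and y of grey_roll_mid in the frame of cash_rack between 0.013 and 0.039 m) or (y of cup_grey in the frame of strip between 0.016 and 0.036 m and y of grey_roll_mid in the frame of cash_rack between -0.039 and -0.013 m) or (y of cup_grey in the frame of strip between 0.068 and 0.088 m and y of grey_roll_mid in the frame of cash_rack between -0.091 and -0.065 m)) and x of orange_roll_mid in the frame of cash_rack between -0.014 and 0.014 m and z of orange_roll_mid in the frame of cash_rack between 0.025 and 0.037 m and ((y of cup_orange in the frame of strip between -0.088 and -0.068 m and y of orange_roll_mid in the frame of cash_rack between 0.065 and 0.091 m) or (y of cup_orange in the frame of strip between -0.036 and -0.016 m and y of orange_roll_mid in the frame of cash_rack between 0.013 and 0.039 m) or (y of cup_orange in the frame of strip between 0.016 and 0.036 m and y of orange_roll_mid in the frame of cash_rack between -0.039 and -0.013 m) or (y of cup_orange in the frame of strip between 0.068 and 0.088 m and y of orange_roll_mid in the frame of cash_rack between -0.091 and -0.065 m)) and x of green_roll_mid in the frame of cash_rack between -0.014 and 0.014 m and z of green_roll_mid in the frame of cash_rack between 0.025 and 0.037 m and ((y of cup_green in the frame of strip between -0.088 and -0.068 m and y of green_roll_mid in the frame of cash_rack between 0.065 and 0.091 m) or (y of cup_green in the frame of strip between -0.036 and -0.016 m and y of green_roll_mid in the frame of cash_rack between 0.013 and 0.039 m) or (y of cup_green in the frame of strip between 0.016 and 0.036 m and y of green_roll_mid in the frame of cash_rack between -0.039 and -0.013 m) or (y of cup_green in the frame of strip between 0.068 and 0.088 m and y of green_roll_mid in the frame of cash_rack between -0.091 and -0.065 m))); the robot touches nothing.
It fails at once if the yellow roll is tipped over (angle between yellow_roll_mid's own z axis and vertical above 0.8 rad).
It fails at once if the blue-grey roll is tipped over (angle between grey_roll_mid's own z axis and vertical above 0.8 rad).
It fails at once if the orange roll is tipped over (angle between orange_roll_mid's own z axis and vertical above 0.8 rad).
It fails at once if the green roll is tipped over (angle between green_roll_mid's own z axis and vertical above 0.8 rad).
It also fails if it takes over 96 s, if anything falls off the work surface, if the arm or the gripper's body presses on something with over 40 N, if the wrist force passes 120 N, or if a joint passes its speed limit or range.

## Working session

There is one attempt and no reset: what is moved stays moved. The work goes in short steps, Python scripts to look and compute and a tool call to move; the robot and the scene stay as the last step left them, time stands still between calls to the robot, and variables do not carry over. Pictures are saved under pics/ and viewed, at most 14 in all, crops included, and the job is handed in when it is done.

Besides the shell and the picture viewer there is one more tool, called after ">>>" as a command line: name --argument value ..., lists and objects as JSON in quotes. arm_command: Moves the arm, as the interface text tells. Its arguments: {"type":"object","properties":{"deltas":{"type":"array"},"squeeze":{"type":"number"}},"required":["deltas"]}

```bash
mkdir -p pics; cat > h.py <<'E'
import numpy as np, cv2
from cell import env
def snap(n,f):
    c=env.calibration(n); p,d=env.camera(n); cv2.imwrite(f'pics/{f}.png',p[:,:,::-1]); np.savez(f'pics/{f}.npz',p=p,d=d,**{k:np.array(v) for k,v in c.items()}); return p,d,c
def load(f): return np.load(f'pics/{f}.npz')
def ray(c,u,v,z):
    r=np.array(c['rotation']).reshape(3,3)@np.array([(u-c['cx'])/c['fx'],(v-c['cy'])/c['fy'],1]); e=np.array(c['eye'])
    return e+r*(z-e[2])/r[2]
E
python3 - <<'E'
from h import *
o=env.get_obs(); print({k:np.round(v,3) for k,v in o.items()})
for n in('scene','side'):
    p,d,c=snap(n,n+'0'); print(n,c['eye'],np.round(c['rotation'],2),c['fx'])
E
```

```text
{'t': np.float64(0.0), 'joint_pos': array([ 1.174,  0.053,  1.614,  0.   ,  1.476, -0.119]), 'dq': array([ 0.001, -0.002, -0.   ,  0.   , -0.   ,  0.001]), 'joint_torque': array([-3.0000e-03, -3.9368e+01, -3.7017e+01, -0.0000e+00,  7.0000e-03,
        0.0000e+00]), 'ee_pos': array([0.171, 0.6  , 0.249]), 'eef_rot': array([ 0.138,  0.99 , -0.001, -0.   ]), 'ft_force': array([-0.077, -0.174,  0.227]), 'torque': array([ 0.006, -0.049, -0.037]), 'gripper_force': np.float64(0.0), 'finger_gap': np.float64(1.0)}
scene [0.23257388 0.70049338 0.62301543] [-0.26  0.87 -0.39  0.12] 441.47371490879465
side [0.1934144  0.00161877 0.80238836] [ 0.8  -0.55  0.14 -0.21] 459.89489966153025
```

```bash
sed -i 's/r=np.array(c\[.rotation.\]).reshape(3,3)@/r=R.from_quat(c["rotation"]).as_matrix()@/; 1a from scipy.spatial.transform import Rotation as R' h.py; cat h.py | tail -4
```

```text
def load(f): return np.load(f'pics/{f}.npz')
def ray(c,u,v,z):
    r=R.from_quat(c["rotation"]).as_matrix()@np.array([(u-c['cx'])/c['fx'],(v-c['cy'])/c['fy'],1]); e=np.array(c['eye'])
    return e+r*(z-e[2])/r[2]
```

View pics/scene0.png

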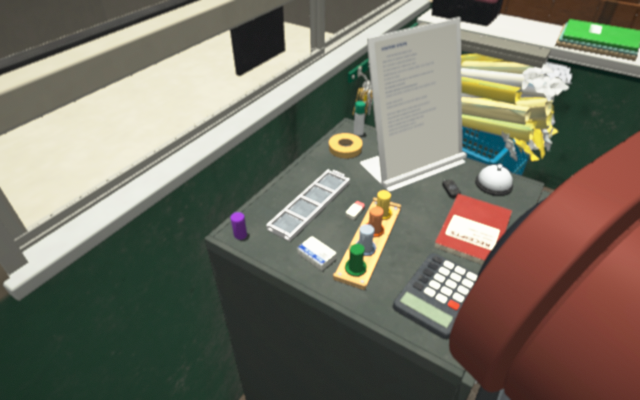

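View pics/side0.png

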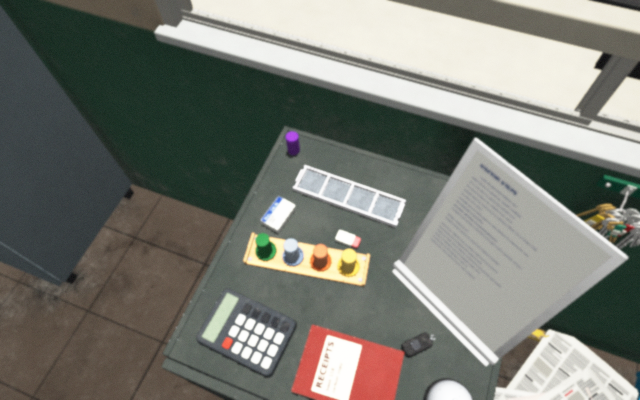

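Scene picture: green (355,258), blue-grey (367,238), orange (376,220), yellow (384,205) on the strip, rack at (308,203). The purple look-alike is at (238,225) in scene and (292,143) in side. Next I measure positions from masks in both views.

```bash
cat > m.py <<'E'
from h import *
import sys
def hsv(p): return cv2.cvtColor(p,cv2.COLOR_RGB2HSV)
pts={}
for n,seeds,wh,wd in(('scene0',dict(green=(357,250),grey=(368,232),orange=(377,214),yellow=(384,198)),(308,203),(370,245)),('side0',dict(green=(263,240),grey=(291,245),orange=(320,251),yellow=(349,255)),(348,194),(306,259))):
    c=load(n); p=c['p']; d=c['d']; h=hsv(p)
    for k,(u,v) in seeds.items():
        # depth-based cloud around, points with z>0.05 = top
        vv,uu=np.mgrid[v-25:v+25,u-16:u+16]; D=d[vv,uu]
        P=np.stack([(uu-c['cx'])/c['fx']*D,(vv-c['cy'])/c['fy']*D,D],-1)@R.from_quat(c['rotation']).as_matrix().T+c['eye']
        hh=h[vv,uu].astype(int); ref=np.median(h[v-2:v+3,u-2:u+3].reshape(-1,3),0)
        m=(abs(hh[...,0]-ref[0])<8)&(P[...,2]>0.053)&(D>0)
        q=P[m]; print(n,k,m.sum(),np.round((q.min(0)+q.max(0))/2,3),np.round(q.mean(0),3),np.round(np.ptp(q,0),3))
    for nm,(u,v),lo,hi,z in(('rack',wh,(0,0,150),(180,60,255),.014),('strip',wd,(10,40,130),(26,200,255),.008)):
        m=cv2.inRange(h,lo,hi); m=cv2.morphologyEx(m,cv2.MORPH_CLOSE,np.ones((3,3)))
        cs,_=cv2.findContours(m,cv2.RETR_EXTERNAL,2)
        b=max((x for x in cs if cv2.contourArea(x)>200 or 1),key=lambda x:cv2.contourArea(x) if abs(cv2.pointPolygonTest(x,(u,v),True))<25 and cv2.contourArea(x)<9000 else 0)
        w=np.array([ray(c,*x[0],z)[:2] for x in cv2.convexHull(b)]).astype(np.float32)
        (cx,cy),s,a=cv2.minAreaRect(w*1000); bx=cv2.boxPoints(((cx,cy),s,a))
        e=max((bx[1]-bx[0],bx[2]-bx[1]),key=np.linalg.norm); e=e*np.sign(e[1])
        print(n,nm,np.round((cx,cy)),np.round(s),'yaw',np.round(np.degrees(np.arctan2(-e[0],e[1])),1))
E
python3 m.py
```

```text
scene0 green 144 [0.459 0.237 0.058] [0.458 0.239 0.059] [0.023 0.028 0.01 ]
scene0 grey 131 [0.468 0.188 0.057] [0.467 0.189 0.059] [0.023 0.027 0.009]
scene0 orange 132 [0.473 0.154 0.058] [0.476 0.137 0.059] [0.033 0.063 0.009]
scene0 yellow 126 [0.486 0.101 0.058] [0.485 0.087 0.058] [0.025 0.062 0.009]
scene0 rack [628. 133.] [234.  64.] yaw -1.5
scene0 strip [478. 139.] [ 65. 269.] yaw 9.6
side0 green 151 [0.459 0.234 0.059] [0.458 0.233 0.059] [0.026 0.024 0.011]
side0 grey 157 [0.468 0.183 0.058] [0.467 0.183 0.059] [0.027 0.024 0.01 ]
side0 orange 182 [0.477 0.131 0.058] [0.476 0.131 0.059] [0.026 0.026 0.01 ]
side0 yellow 185 [0.486 0.082 0.058] [0.485 0.081 0.059] [0.026 0.026 0.01 ]
side0 rack [627. 132.] [223.  64.] yaw -1.5
side0 strip [474. 159.] [ 69. 232.] yaw 9.9
```

```bash
cat >> h.py <<'E'
def cloud(c):
    d=c['d']; vv,uu=np.mgrid[:400,:640]
    return np.stack([(uu-c['cx'])/c['fx']*d,(vv-c['cy'])/c['fy']*d,d],-1)@R.from_quat(c['rotation']).as_matrix().T+c['eye']
def go(x,y,z,yaw=None):
    """slide / angular to target; yaw = angle (deg) of the tool y axis, tool down"""
    o=env.get_obs(); r=R.from_quat(o['eef_rot']); s=r.inv().apply(np.array([x,y,z])-o['ee_pos'])/.15
    a=np.zeros(3)
    if yaw is not None:
        t=np.radians(yaw); Y=np.array([np.cos(t),np.sin(t),0]); Z=np.array([0,0,-1.]); X=np.cross(Y,Z)
        a=(r.inv()*R.from_matrix(np.stack([X,Y,Z],1))).as_rotvec()/np.pi
    print('slide',np.round(s,3),'ang',np.round(a,3),'now',np.round(o['ee_pos'],4),'t',round(float(o['t']),1))
E
python3 - <<'E'
from h import *
c=load('side0'); P=cloud(c); ok=c['d']>0
for lo,hi in((.1,.15),(.15,.2),(.2,.3),(.3,.45)):
    m=ok&(P[...,2]>lo)&(P[...,2]<hi)&(P[...,0]>.35)&(P[...,0]<.8)&(abs(P[...,1])<.4); m[:120]=0
    q=P[m]; print(lo,len(q),np.round(q[q[:,1].argmax()],3) if len(q) else '',np.round(q.min(0),3),np.round(q.max(0),3))
m=ok&(P[...,2]>.012)&(P[...,2]<.05)
for n,(u,v) in dict(box=(278,213),eraser=(348,238),calc=(245,335),book=(350,365)).items(): print(n,np.round(P[v,u],3))
cw=env.calibration('wrist'); print(np.round(R.from_quat(env.get_obs()['eef_rot']).inv().apply(cw['eye']-env.get_obs()['ee_pos']),3),cw['fx'])
cv2.imwrite('pics/crop1.png',cv2.resize(c['p'][150:300,220:420,::-1],None,fx=4,fy=4)[:600,:800])
go(.48,.17,.26,10)
E
```

```text
0.1 6987 [0.778 0.008 0.119] [ 0.444 -0.346  0.1  ] [0.8   0.008 0.15 ]
0.15 4424 [ 0.567 -0.022  0.152] [ 0.457 -0.232  0.15 ] [ 0.582 -0.022  0.2  ]
0.2 11980 [ 0.582 -0.03   0.203] [ 0.472 -0.248  0.2  ] [ 0.612 -0.03   0.3  ]
0.3 357 [ 0.608 -0.045  0.3  ] [ 0.5   -0.246  0.3  ] [ 0.61  -0.045  0.303]
box [0.536 0.242 0.017]
eraser [0.537 0.099 0.012]
calc [0.305 0.2   0.018]
book [0.323 0.019 0.016]
[ 0.071  0.    -0.124] 285.10032312868714
slide [-2.767 -2.196 -0.069] ang [-0.001  0.     0.356] now [0.1712 0.6006 0.2492] t 0.1
```

View pics/crop1.png

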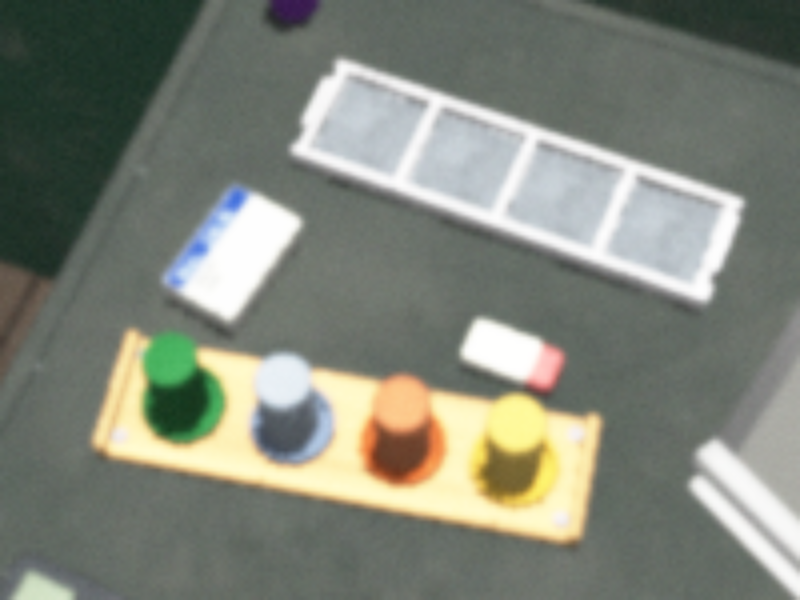

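Crop: left to right on the strip are green, blue-grey, orange, yellow, each in its own colour cup. The purple decoy is off at the top edge (290,5). So green goes to the rightmost cell, grey to the next, then orange, then yellow leftmost.

>>> arm_command --deltas '[{"slide":[-1,-0.8,0],"angular":[0,0,0],"hand":0.3},{"slide":[-1,-0.8,0],"angular":[0,0,0],"hand":0.3},{"slide":[-1,-0.8,0],"angular":[0,0,0],"hand":0.3},{"slide":[-1,-0.8,0],"angular":[0,0,0],"hand":0.3},{"slide":[-1,-0.8,0],"angular":[0,0,0],"hand":0.3}]' --squeeze 40

```text
t: 0.6
ee_pos: [0.2849, 0.4412, 0.2498]
eef_rot: [0.141, 0.99, -0.001, 0.0]
ft_force: [0.4, 0.5, 0.2]
finger_gap: 0.65
gripper_force: 0.0
```

>>> arm_command --deltas '[{"slide":[-1,-0.8,0],"angular":[0,0,0],"hand":0.3},{"slide":[-1,-0.8,0],"angular":[0,0,0],"hand":0.3},{"slide":[-1,-0.8,0],"angular":[0,0,0],"hand":0.3},{"slide":[-1,-0.8,0],"angular":[0,0,0],"hand":0.3},{"slide":[-1,-0.8,0],"angular":[0,0,0],"hand":0.3}]'

```text
t: 1.1
ee_pos: [0.396, 0.2851, 0.25]
eef_rot: [0.141, 0.99, -0.001, 0.0]
ft_force: [-0.9, 0.6, -0.1]
finger_gap: 0.651
gripper_force: 0.0
```

>>> arm_command --deltas '[{"slide":[-0.767,-0.596,-0.07],"angular":[0,0,0.356],"hand":0.3},{"slide":[-0.767,-0.596,-0.07],"angular":[0,0,0.356],"hand":0.3},{"slide":[-0.767,-0.596,-0.07],"angular":[0,0,0.356],"hand":0.3},{"slide":[-0.767,-0.596,-0.07],"angular":[0,0,0.356],"hand":0.3},{"slide":[-0.767,-0.596,-0.07],"angular":[0,0,0.356],"hand":0.3},{"slide":[-0.767,-0.596,-0.07],"angular":[0,0,0.356],"hand":0.3},{"slide":[-0.767,-0.596,-0.07],"angular":[0,0,0.356],"hand":0.3},{"slide":[-0.767,-0.596,-0.07],"angular":[0,0,0.356],"hand":0.3},{"slide":[-0.767,-0.596,-0.07],"angular":[0,0,0.356],"hand":0.3},{"slide":[-0.767,-0.596,-0.07],"angular":[0,0,0.356],"hand":0.3},{"slide":[-0.767,-0.596,-0.07],"angular":[0,0,0.356],"hand":0.3}]'

```text
t: 2.2
ee_pos: [0.48, 0.171, 0.2606]
eef_rot: [0.642, 0.767, -0.0, -0.0]
ft_force: [-0.6, -0.6, -0.9]
finger_gap: 0.651
gripper_force: 0.0
```

```bash
python3 - <<'E'
from h import *
snap('wrist','w0'); go(.459,.235,.13,10); print(env.get_obs()['finger_gap'])
E
```

```text
slide [ 0.446 -0.063  0.871] ang [-0. -0.  0.] now [0.4801 0.1708 0.2607] t 2.2
0.6494433274083651
```

View pics/w0.png

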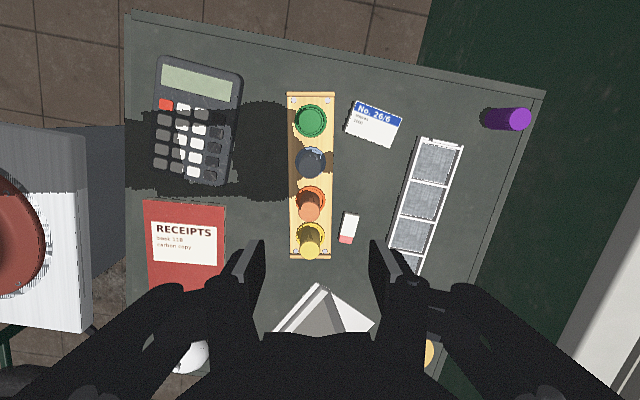

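Wrist view: green (310,120), grey (310,163), orange (310,200), yellow (310,240); rack cells at (437,160), (423,198), (410,237). I measure both from this.

```bash
python3 - <<'E'
from h import *
c=load('w0'); p=c['p']; h=cv2.cvtColor(p,cv2.COLOR_RGB2HSV); P=cloud(c)
for k,(u,v) in dict(green=(310,120),grey=(310,160),orange=(310,192),yellow=(310,228)).items():
    m=(P[...,2]>.054)&(P[...,2]<.066)&(abs(np.arange(640)[None]-310)<22)&(abs(np.arange(400)[:,None]-v)<19)
    q=P[m]; print(k,m.sum(),np.round((q.min(0)+q.max(0))/2,4),np.round(np.median(q,0),4),np.round(np.ptp(q,0),3))
w=cv2.inRange(h,(0,0,170),(180,60,255)); 
for (u,v) in((437,160),(423,198),(410,235)):
    s=np.zeros((402,642),np.uint8); s[1:-1,1:-1]=w>0
    _,_,mk,_=cv2.floodFill((w>0).astype(np.uint8)*255,s,(u,v),128)
    m=(_ is not None) and None
    im=(w>0).astype(np.uint8)*255; n,im,_,r=cv2.floodFill(im,None,(u,v),128)
    x=np.array([ray(c,b,a,.006)[:2] for a,b in np.argwhere(im==128)],np.float32)*1000
    print('cell',n,np.round(cv2.minAreaRect(x),1) if 0 else cv2.minAreaRect(x),'z',np.median(P[im==128][:,2]))
E
```

```text
green 451 [0.4597 0.2365 0.0604] [0.4595 0.2365 0.0606] [0.026 0.025 0.005]
grey 414 [0.4678 0.1857 0.058 ] [0.468  0.1862 0.06  ] [0.026 0.026 0.008]
orange 250 [0.474 0.156 0.058] [0.4733 0.1417 0.0599] [0.028 0.047 0.008]
yellow 334 [0.48   0.1116 0.058 ] [0.4797 0.1251 0.06  ] [0.033 0.051 0.008]
cell 235 ((629.3729858398438, 222.90773010253906), (20.442813873291016, 42.45187759399414), 59.128761291503906) z 0.006938415936222853
cell 2236 ((630.4019775390625, 143.8793182373047), (195.91806030273438, 58.86967086791992), 88.34176635742188) z 0.008462741032960686
cell 231804 ((500.5732116699219, 75.605712890625), (1106.7962646484375, 598.3087158203125), 10.15032958984375) z 0.0012288631150411677
```

```bash
python3 - <<'E'
from h import *
c=load('w0'); P=cloud(c); 
m=(P[...,2]>.0115)&(P[...,2]<.022)&(P[...,0]>.57)&(P[...,0]<.7)&(P[...,1]>.0)&(P[...,1]<.27)
x=P[m][:,:2].astype(np.float32)*1000
print(len(x),cv2.minAreaRect(x),np.round(x.min(0)),np.round(x.max(0)))
hb=np.histogram(x[:,1],np.arange(40,252,4)); print(list(zip(hb[1].astype(int),hb[0])))
n=load('side0');P=cloud(n)
m=(P[...,2]>.0115)&(P[...,2]<.022)&(P[...,0]>.58)&(P[...,0]<.68)&(P[...,1]>.0)&(P[...,1]<.27)
x=P[m][:,:2].astype(np.float32)*1000; print(len(x),cv2.minAreaRect(x))
go(.4595,.2365,.11,10)
E
```

```text
1371 ((630.1735229492188, 166.39385986328125), (223.2075653076172, 84.37293243408203), 79.89751434326172) [596.  50.] [691. 270.]
[(np.int64(40), np.int64(0)), (np.int64(44), np.int64(0)), (np.int64(48), np.int64(6)), (np.int64(52), np.int64(7)), (np.int64(56), np.int64(8)), (np.int64(60), np.int64(8)), (np.int64(64), np.int64(11)), (np.int64(68), np.int64(7)), (np.int64(72), np.int64(7)), (np.int64(76), np.int64(24)), (np.int64(80), np.int64(80)), (np.int64(84), np.int64(13)), (np.int64(88), np.int64(18)), (np.int64(92), np.int64(18)), (np.int64(96), np.int64(17)), (np.int64(100), np.int64(16)), (np.int64(104), np.int64(21)), (np.int64(108), np.int64(20)), (np.int64(112), np.int64(17)), (np.int64(116), np.int64(17)), (np.int64(120), np.int64(18)), (np.int64(124), np.int64(20)), (np.int64(128), np.int64(41)), (np.int64(132), np.int64(99)), (np.int64(136), np.int64(19)), (np.int64(140), np.int64(20)), (np.int64(144), np.int64(19)), (np.int64(148), np.int64(19)), (np.int64(152), np.int64(17)), (np.int64(156), np.int64(21)), (np.int64(160), np.int64(21)), (np.int64(164), np.int64(21)), (np.int64(168), np.int64(19)), (np.int64(172), np.int64(21)), (np.int64(176), np.int64(20)), (np.int64(180), np.int64(50)), (np.int64(184), np.int64(109)), (np.int64(188), np.int64(19)), (np.int64(192), np.int64(22)), (np.int64(196), np.int64(22)), (np.int64(200), np.int64(24)), (np.int64(204), np.int64(21)), (np.int64(208), np.int64(20)), (np.int64(212), np.int64(23)), (np.int64(216), np.int64(23)), (np.int64(220), np.int64(24)), (np.int64(224), np.int64(22)), (np.int64(228), np.int64(25)), (np.int64(232), np.int64(59)), (np.int64(236), np.int64(134)), (np.int64(240), np.int64(45)), (np.int64(244), np.int64(0))]
696 ((626.6209716796875, 131.4764404296875), (217.9476776123047, 59.75416946411133), 88.29061126708984)
slide [ 0.455 -0.058  1.005] ang [-0. -0.  0.] now [0.4801 0.1708 0.2607] t 2.2
```

>>> arm_command --deltas '[{"slide":[0.455,-0.058,0.6],"angular":[0,0,0],"hand":0.3},{"slide":[0.455,-0.058,0.6],"angular":[0,0,0],"hand":0.3},{"slide":[0.455,-0.058,0.6],"angular":[0,0,0],"hand":0.3},{"slide":[0.455,-0.058,0.8],"angular":[0,0,0],"hand":0.3},{"slide":[0.455,-0.058,0.9],"angular":[0,0,0],"hand":0.3},{"slide":[0.455,-0.058,0.9],"angular":[0,0,0],"hand":0.3}]'

```text
t: 2.85
ee_pos: [0.4585, 0.2353, 0.1237]
eef_rot: [0.643, 0.766, -0.002, -0.001]
ft_force: [-0.1, -0.7, 0.3]
finger_gap: 0.645
gripper_force: 0.0
```

```bash
python3 - <<'E'
from h import *
go(.4597,.2365,.045,10)
E
```

```text
slide [0.007 0.011 0.525] ang [-0.001  0.     0.   ] now [0.4585 0.2353 0.1237] t 2.9
```

>>> arm_command --deltas '[{"slide":[0.007,0.011,0.2],"angular":[0,0,0],"hand":0.3},{"slide":[0.007,0.011,0.35],"angular":[0,0,0],"hand":0.3},{"slide":[0.007,0.011,0.45],"angular":[0,0,0],"hand":0.3},{"slide":[0.007,0.011,0.525],"angular":[0,0,0],"hand":0.3},{"slide":[0.007,0.011,0.525],"angular":[0,0,0],"hand":0.3},{"slide":[0.007,0.011,0.525],"angular":[0,0,0],"hand":-0.2},{"slide":[0.007,0.011,0.525],"angular":[0,0,0],"hand":-0.6},{"slide":[0.007,0.011,0.525],"angular":[0,0,0],"hand":-1},{"slide":[0.007,0.011,0.525],"angular":[0,0,0],"hand":-1},{"slide":[0.007,0.011,0.525],"angular":[0,0,0],"hand":-1},{"slide":[0.007,0.011,0.525],"angular":[0,0,0],"hand":-1}]'

```text
t: 3.95
ee_pos: [0.4623, 0.2378, 0.0486]
eef_rot: [0.643, 0.766, 0.001, 0.001]
ft_force: [-0.8, -0.3, 6.5]
finger_gap: 0.293
gripper_force: 39.9
```

>>> arm_command --deltas '[{"slide":[0,0,-0.2],"angular":[0,0,0],"hand":-1},{"slide":[0,0,-0.4],"angular":[0,0,0],"hand":-1},{"slide":[0,0,-0.6],"angular":[0,0,0],"hand":-1},{"slide":[0,0,-0.6],"angular":[0,0,0],"hand":-1},{"slide":[0,0,-0.6],"angular":[0,0,0],"hand":-1}]'

```text
t: 4.45
ee_pos: [0.4612, 0.2375, 0.137]
eef_rot: [0.643, 0.766, 0.0, 0.0]
ft_force: [-1.0, -0.1, -2.1]
finger_gap: 0.296
gripper_force: 39.7
```

```bash
python3 - <<'E'
from h import *
go(.6247,.055,.125,-1.7); o=env.get_obs(); print(o['finger_gap'],o['gripper_force'],o['ft_force'])
E
```

```text
slide [-1.387  0.862  0.081] ang [ 0.    -0.     0.065] now [0.4612 0.2375 0.137 ] t 4.5
0.29645133943664864 39.69912528991699 [-0.97129043 -0.05681748 -2.07459806]
```

>>> arm_command --deltas '[{"slide":[-0.2,0.12,0],"angular":[0,0,0],"hand":-1},{"slide":[-0.4,0.24,0],"angular":[0,0,0],"hand":-1},{"slide":[-0.6,0.36,0],"angular":[0,0,0],"hand":-1},{"slide":[-0.8,0.48,0],"angular":[0,0,0],"hand":-1},{"slide":[-0.9,0.56,0],"angular":[0,0,0],"hand":-1},{"slide":[-0.9,0.56,0],"angular":[0,0,0],"hand":-1}]'

```text
t: 5.05
ee_pos: [0.5677, 0.1175, 0.135]
eef_rot: [0.644, 0.765, -0.001, -0.001]
ft_force: [0.0, 0.7, -1.5]
finger_gap: 0.294
gripper_force: 39.8
```

>>> arm_command --deltas '[{"slide":[-0.2,0.12,0.08],"angular":[0,0,0.03],"hand":-1},{"slide":[-0.35,0.22,0.08],"angular":[0,0,0.065],"hand":-1},{"slide":[-0.487,0.302,0.08],"angular":[0,0,0.065],"hand":-1},{"slide":[-0.487,0.302,0.08],"angular":[0,0,0.065],"hand":-1},{"slide":[-0.487,0.302,0.08],"angular":[0,0,0.065],"hand":-1},{"slide":[-0.487,0.302,0.08],"angular":[0,0,0.065],"hand":-1}]'

```text
t: 5.65
ee_pos: [0.6234, 0.0563, 0.1242]
eef_rot: [0.717, 0.697, -0.001, -0.001]
ft_force: [-0.4, 0.1, -1.7]
finger_gap: 0.298
gripper_force: 39.9
```

```bash
python3 - <<'E'
from h import *
snap('wrist','w1'); go(.6247,.055,.046,-1.7); o=env.get_obs(); print(o['finger_gap'],o['gripper_force'],o['ft_force'])
E
```

```text
slide [-0.009  0.009  0.523] ang [-0. -0.  0.] now [0.6236 0.0563 0.1244] t 5.7
0.29529923056672536 39.929149746894836 [ 0.30133219  0.0058011  -0.35484986]
```

View pics/w1.png

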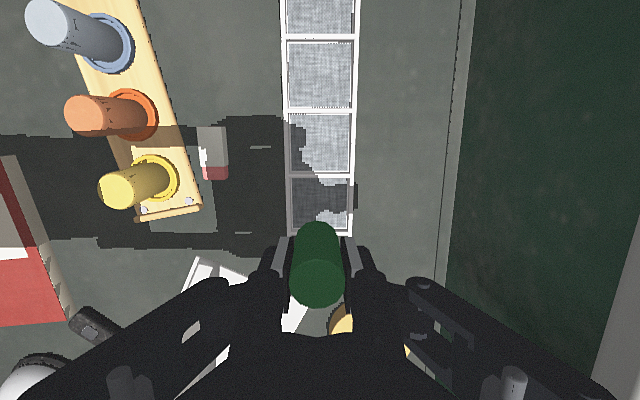

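Green hangs upright in the grip with its foot at (319,235), above the empty rightmost cell around (319,205). The rack is aligned with the tool, so I lower and release.

>>> arm_command --deltas '[{"slide":[-0.008,0.008,0.15],"angular":[0,0,0],"hand":-1},{"slide":[-0.008,0.008,0.3],"angular":[0,0,0],"hand":-1},{"slide":[-0.008,0.008,0.4],"angular":[0,0,0],"hand":-1},{"slide":[-0.008,0.008,0.47],"angular":[0,0,0],"hand":-1},{"slide":[-0.008,0.008,0.51],"angular":[0,0,0],"hand":-1},{"slide":[-0.008,0.008,0.53],"angular":[0,0,0],"hand":-1},{"slide":[-0.008,0.008,0.53],"angular":[0,0,0],"hand":-1},{"slide":[-0.008,0.008,0.53],"angular":[0,0,0],"hand":-1}]'

```text
t: 6.5
ee_pos: [0.6266, 0.0538, 0.0465]
eef_rot: [0.718, 0.697, 0.001, 0.001]
ft_force: [0.4, -0.3, -1.2]
finger_gap: 0.294
gripper_force: 39.9
```

>>> arm_command --deltas '[{"slide":[0,0,0.012],"angular":[0,0,0],"hand":-1},{"slide":[0,0,0.012],"angular":[0,0,0],"hand":-1},{"slide":[0,0,0.012],"angular":[0,0,0],"hand":-0.3},{"slide":[0,0,0.012],"angular":[0,0,0],"hand":0},{"slide":[0,0,0.012],"angular":[0,0,0],"hand":0.3},{"slide":[0,0,0.012],"angular":[0,0,0],"hand":0.3},{"slide":[0,0,0.012],"angular":[0,0,0],"hand":0.3},{"slide":[0,0,-0.2],"angular":[0,0,0],"hand":0.3},{"slide":[0,0,-0.5],"angular":[0,0,0],"hand":0.3},{"slide":[0,0,-0.6],"angular":[0,0,0],"hand":0.3},{"slide":[0,0,-0.6],"angular":[0,0,0],"hand":0.3}]'

```text
t: 7.6
ee_pos: [0.6283, 0.0538, 0.1396]
eef_rot: [0.717, 0.697, 0.003, 0.003]
ft_force: [-0.1, 0.9, -0.7]
finger_gap: 0.653
gripper_force: 0.0
```

```bash
python3 - <<'E'
from h import *
snap('side','s1'); c=load('s1'); P=cloud(c); h=cv2.cvtColor(c['p'],cv2.COLOR_RGB2HSV)
m=(P[...,2]>.035)&(P[...,2]<.075)&(abs(P[...,0]-.625)<.04)&(P[...,1]>.0)&(P[...,1]<.11)&(h[...,1]>90)
q=P[m]; print(m.sum(),np.round(q.min(0),3),np.round(q.max(0),3))
go(.468,.186,.125,10)
E
```

```text
Traceback (most recent call last):
ValueError: zero-size array to reduction operation minimum which has no identity
```

```bash
python3 - <<'E'
from h import *
go(.468,.186,.125,10)
E
```

```text
slide [ 0.85  -1.083  0.075] ang [ 0.001  0.    -0.065] now [0.6266 0.0538 0.1367] t 7.7
```

>>> arm_command --deltas '[{"slide":[0.84,-1,0],"angular":[0,0,-0.065],"hand":0.3},{"slide":[0.84,-1,0],"angular":[0,0,-0.065],"hand":0.3},{"slide":[0.84,-1,0],"angular":[0,0,-0.065],"hand":0.3},{"slide":[0.84,-1,0],"angular":[0,0,-0.065],"hand":0.3},{"slide":[0.84,-1,0],"angular":[0,0,-0.065],"hand":0.3},{"slide":[0.84,-1,0],"angular":[0,0,-0.065],"hand":0.3},{"slide":[0.84,-1,0],"angular":[0,0,-0.065],"hand":0.3}]'

```text
t: 8.35
ee_pos: [0.4795, 0.1836, 0.1343]
eef_rot: [0.643, 0.766, -0.001, -0.0]
ft_force: [1.0, 0.3, 0.2]
finger_gap: 0.652
gripper_force: 0.0
```

```bash
cat > chk.py <<'E'
from h import *
import sys
f=sys.argv[1]; c=snap('side',f)[2]; c=load(f); P=cloud(c); h=cv2.cvtColor(c['p'],cv2.COLOR_RGB2HSV)
th=np.radians(-1.7)
for k,y in zip('abcd',(.055,.107,.159,.211)):
    m=(P[...,2]>.05)&(P[...,2]<.065)&(abs(P[...,0]-.627)<.03)&(abs(P[...,1]-y)<.025)
    q=P[m]
    if len(q)>30: print(k,m.sum(),np.round((q.min(0)+q.max(0))/2,4),np.round(np.ptp(q,0),3),'ztop',np.round(np.percentile(q[:,2],80),4),'hue',np.median(h[m][:,0]))
go(*map(float,sys.argv[2:6]))
E
python3 chk.py s2 .468 .186 .045 10
```

```text
a 149 [0.6255 0.0511 0.0547] [0.028 0.025 0.009] ztop 0.057 hue 67.0
slide [ 0.031 -0.075  0.598] ang [-0.  0. -0.] now [0.4799 0.1835 0.1347] t 8.4
```

>>> arm_command --deltas '[{"slide":[0.031,-0.075,0.05],"angular":[0,0,0],"hand":0.3},{"slide":[0.031,-0.075,0.2],"angular":[0,0,0],"hand":0.3},{"slide":[0.031,-0.075,0.35],"angular":[0,0,0],"hand":0.3},{"slide":[0.031,-0.075,0.5],"angular":[0,0,0],"hand":0.3},{"slide":[0.031,-0.075,0.6],"angular":[0,0,0],"hand":0.3},{"slide":[0.031,-0.075,0.6],"angular":[0,0,0],"hand":0.3},{"slide":[0.031,-0.075,0.6],"angular":[0,0,0],"hand":-0.2},{"slide":[0.031,-0.075,0.6],"angular":[0,0,0],"hand":-0.6},{"slide":[0.031,-0.075,0.6],"angular":[0,0,0],"hand":-1},{"slide":[0.031,-0.075,0.6],"angular":[0,0,0],"hand":-1},{"slide":[0.031,-0.075,0.6],"angular":[0,0,0],"hand":-1},{"slide":[0.031,-0.075,0.6],"angular":[0,0,0],"hand":-1}]'

```text
t: 9.6
ee_pos: [0.4687, 0.187, 0.0468]
eef_rot: [0.643, 0.766, 0.001, 0.001]
ft_force: [-0.7, -0.3, 6.0]
finger_gap: 0.294
gripper_force: 39.6
```

>>> arm_command --deltas '[{"slide":[0,0,-0.2],"angular":[0,0,0],"hand":-1},{"slide":[0,0,-0.4],"angular":[0,0,0],"hand":-1},{"slide":[0,0,-0.55],"angular":[0,0,0],"hand":-1},{"slide":[0,0,-0.55],"angular":[0,0,0],"hand":-1},{"slide":[0,0,-0.55],"angular":[0,0,0],"hand":-1}]'

```text
t: 10.1
ee_pos: [0.4672, 0.1867, 0.1271]
eef_rot: [0.643, 0.766, -0.0, -0.0]
ft_force: [0.0, -0.8, -0.7]
finger_gap: 0.296
gripper_force: 39.6
```

```bash
python3 - <<'E'
from h import *
go(.6262,.107,.125,-1.7)
E
```

```text
slide [-0.707  0.951  0.013] ang [-0.     0.     0.065] now [0.4672 0.1867 0.1271] t 10.1
```

>>> arm_command --deltas '[{"slide":[-0.14,0.19,0],"angular":[0,0,0.02],"hand":-1},{"slide":[-0.28,0.38,0],"angular":[0,0,0.04],"hand":-1},{"slide":[-0.42,0.57,0],"angular":[0,0,0.065],"hand":-1},{"slide":[-0.56,0.76,0],"angular":[0,0,0.065],"hand":-1},{"slide":[-0.66,0.89,0],"angular":[0,0,0.065],"hand":-1},{"slide":[-0.707,0.951,0.01],"angular":[0,0,0.065],"hand":-1},{"slide":[-0.707,0.951,0.01],"angular":[0,0,0.065],"hand":-1},{"slide":[-0.707,0.951,0.01],"angular":[0,0,0.065],"hand":-1}]'

```text
t: 10.9
ee_pos: [0.6251, 0.1075, 0.1248]
eef_rot: [0.717, 0.697, -0.001, -0.001]
ft_force: [-0.4, 0.1, -2.0]
finger_gap: 0.297
gripper_force: 39.9
```

```bash
python3 - <<'E'
from h import *
go(.6262,.107,.0435,-1.7)
E
```

```text
slide [-0.003  0.01   0.542] ang [-0.001 -0.     0.   ] now [0.6251 0.1075 0.1248] t 10.9
```

>>> arm_command --deltas '[{"slide":[0,0,0.15],"angular":[0,0,0],"hand":-1},{"slide":[0,0,0.3],"angular":[0,0,0],"hand":-1},{"slide":[0,0,0.4],"angular":[0,0,0],"hand":-1},{"slide":[0,0,0.48],"angular":[0,0,0],"hand":-1},{"slide":[0,0,0.52],"angular":[0,0,0],"hand":-1},{"slide":[0,0,0.54],"angular":[0,0,0],"hand":-1},{"slide":[0,0,0.54],"angular":[0,0,0],"hand":-1},{"slide":[0,0,0.54],"angular":[0,0,0],"hand":-1},{"slide":[0,0,0.54],"angular":[0,0,0],"hand":-0.3},{"slide":[0,0,0.54],"angular":[0,0,0],"hand":0},{"slide":[0,0,0.54],"angular":[0,0,0],"hand":0.3},{"slide":[0,0,0.54],"angular":[0,0,0],"hand":0.3},{"slide":[0,0,0.54],"angular":[0,0,0],"hand":0.3},{"slide":[0,0,0.3],"angular":[0,0,0],"hand":0.3},{"slide":[0,0,0],"angular":[0,0,0],"hand":0.3},{"slide":[0,0,-0.1],"angular":[0,0,0],"hand":0.3},{"slide":[0,0,-0.1],"angular":[0,0,0],"hand":0.3}]'

```text
t: 12.6
ee_pos: [0.629, 0.1073, 0.1457]
eef_rot: [0.717, 0.697, 0.003, 0.002]
ft_force: [0.5, 0.1, -0.3]
finger_gap: 0.653
gripper_force: 0.0
```

```bash
python3 - <<'E'
from h import *
go(.4770,.134,.125,10)
E
```

```text
slide [ 0.148 -1.019  0.131] ang [ 0.002  0.    -0.065] now [0.629  0.1073 0.1457] t 12.6
```

>>> arm_command --deltas '[{"slide":[0.148,-1,0],"angular":[0,0,-0.065],"hand":0.3},{"slide":[0.148,-1,0],"angular":[0,0,-0.065],"hand":0.3},{"slide":[0.148,-1,0.13],"angular":[0,0,-0.065],"hand":0.3},{"slide":[0.148,-1,0.13],"angular":[0,0,-0.065],"hand":0.3},{"slide":[0.148,-1,0.13],"angular":[0,0,-0.065],"hand":0.3},{"slide":[0.148,-1,0.13],"angular":[0,0,-0.065],"hand":0.3}]'

```text
t: 13.2
ee_pos: [0.4782, 0.1337, 0.122]
eef_rot: [0.643, 0.766, 0.0, 0.0]
ft_force: [0.3, -1.3, 0.6]
finger_gap: 0.648
gripper_force: 0.0
```

```bash
python3 chk.py s3 .477 .134 .045 10
```

```text
a 151 [0.625  0.051  0.0546] [0.026 0.024 0.009] ztop 0.0569 hue 67.0
b 147 [0.6258 0.1041 0.0546] [0.026 0.025 0.009] ztop 0.0564 hue 103.0
slide [ 0.005 -0.013  0.518] ang [ 0.001  0.    -0.   ] now [0.479  0.1337 0.1227] t 13.2
```

Green and grey are standing in their cells. Next is orange.

>>> arm_command --deltas '[{"slide":[0.005,-0.013,0.15],"angular":[0,0,0],"hand":0.3},{"slide":[0.005,-0.013,0.3],"angular":[0,0,0],"hand":0.3},{"slide":[0.005,-0.013,0.43],"angular":[0,0,0],"hand":0.3},{"slide":[0.005,-0.013,0.52],"angular":[0,0,0],"hand":0.3},{"slide":[0.005,-0.013,0.52],"angular":[0,0,0],"hand":0.3},{"slide":[0.005,-0.013,0.52],"angular":[0,0,0],"hand":-0.2},{"slide":[0.005,-0.013,0.52],"angular":[0,0,0],"hand":-0.6},{"slide":[0.005,-0.013,0.52],"angular":[0,0,0],"hand":-1},{"slide":[0.005,-0.013,0.52],"angular":[0,0,0],"hand":-1},{"slide":[0.005,-0.013,0.52],"angular":[0,0,0],"hand":-1},{"slide":[0.005,-0.013,0.52],"angular":[0,0,0],"hand":-1}]'

```text
t: 14.35
ee_pos: [0.4768, 0.1343, 0.0456]
eef_rot: [0.643, 0.766, 0.001, 0.001]
ft_force: [1.6, -0.1, 5.9]
finger_gap: 0.294
gripper_force: 39.8
```

>>> arm_command --deltas '[{"slide":[0,0,-0.2],"angular":[0,0,0],"hand":-1},{"slide":[0,0,-0.4],"angular":[0,0,0],"hand":-1},{"slide":[0,0,-0.55],"angular":[0,0,0],"hand":-1},{"slide":[0,0,-0.55],"angular":[0,0,0],"hand":-1},{"slide":[0,0,-0.55],"angular":[0,0,0],"hand":-1}]'

```text
t: 14.85
ee_pos: [0.4746, 0.1341, 0.1255]
eef_rot: [0.643, 0.766, -0.001, -0.0]
ft_force: [0.2, 0.6, -2.3]
finger_gap: 0.292
gripper_force: 39.6
```

```bash
python3 - <<'E'
from h import *
go(.6277,.159,.125,-1.7)
E
```

```text
slide [-0.014  1.034  0.002] ang [-0.     0.     0.065] now [0.4746 0.1341 0.1255] t 14.8
```

>>> arm_command --deltas '[{"slide":[0,0.2,0],"angular":[0,0,0.02],"hand":-1},{"slide":[0,0.4,0],"angular":[0,0,0.04],"hand":-1},{"slide":[-0.01,0.6,0],"angular":[0,0,0.065],"hand":-1},{"slide":[-0.014,0.8,0],"angular":[0,0,0.065],"hand":-1},{"slide":[-0.014,0.94,0],"angular":[0,0,0.065],"hand":-1},{"slide":[-0.014,1,0],"angular":[0,0,0.065],"hand":-1},{"slide":[-0.014,1,0],"angular":[0,0,0.065],"hand":-1},{"slide":[-0.014,1,0],"angular":[0,0,0.065],"hand":-1}]'

```text
t: 15.65
ee_pos: [0.6219, 0.158, 0.1249]
eef_rot: [0.717, 0.697, -0.001, -0.001]
ft_force: [-0.3, -0.3, -1.7]
finger_gap: 0.295
gripper_force: 39.9
```

```bash
python3 - <<'E'
from h import *
go(.6277,.159,.0423,-1.7)
E
```

```text
slide [0.008 0.041 0.55 ] ang [-0.001  0.     0.   ] now [0.6219 0.158  0.1249] t 15.7
```

>>> arm_command --deltas '[{"slide":[0.008,0.03,0.15],"angular":[0,0,0],"hand":-1},{"slide":[0.008,0.03,0.3],"angular":[0,0,0],"hand":-1},{"slide":[0.008,0.03,0.4],"angular":[0,0,0],"hand":-1},{"slide":[0.008,0.03,0.48],"angular":[0,0,0],"hand":-1},{"slide":[0.008,0.03,0.53],"angular":[0,0,0],"hand":-1},{"slide":[0.008,0.03,0.55],"angular":[0,0,0],"hand":-1},{"slide":[0.008,0.03,0.55],"angular":[0,0,0],"hand":-1},{"slide":[0.008,0.03,0.55],"angular":[0,0,0],"hand":-1},{"slide":[0.008,0.03,0.55],"angular":[0,0,0],"hand":-0.3},{"slide":[0.008,0.03,0.55],"angular":[0,0,0],"hand":0},{"slide":[0.008,0.03,0.55],"angular":[0,0,0],"hand":0.3},{"slide":[0.008,0.03,0.55],"angular":[0,0,0],"hand":0.3},{"slide":[0.008,0.03,0.55],"angular":[0,0,0],"hand":0.3},{"slide":[0.008,0.03,0.3],"angular":[0,0,0],"hand":0.3},{"slide":[0,0,0],"angular":[0,0,0],"hand":0.3},{"slide":[0,0,-0.1],"angular":[0,0,0],"hand":0.3},{"slide":[0,0,-0.1],"angular":[0,0,0],"hand":0.3}]'

```text
t: 17.35
ee_pos: [0.6257, 0.1585, 0.1458]
eef_rot: [0.717, 0.697, 0.003, 0.002]
ft_force: [0.6, 1.1, 0.6]
finger_gap: 0.652
gripper_force: 0.0
```

```bash
python3 - <<'E'
from h import *
go(.486,.083,.125,10)
E
```

```text
slide [-0.531 -0.917  0.131] ang [ 0.002 -0.    -0.065] now [0.6257 0.1585 0.1458] t 17.4
```

>>> arm_command --deltas '[{"slide":[-0.531,-0.917,0],"angular":[0,0,-0.065],"hand":0.3},{"slide":[-0.531,-0.917,0],"angular":[0,0,-0.065],"hand":0.3},{"slide":[-0.531,-0.917,0.13],"angular":[0,0,-0.065],"hand":0.3},{"slide":[-0.531,-0.917,0.13],"angular":[0,0,-0.065],"hand":0.3},{"slide":[-0.531,-0.917,0.13],"angular":[0,0,-0.065],"hand":0.3},{"slide":[-0.531,-0.917,0.13],"angular":[0,0,-0.065],"hand":0.3},{"slide":[-0.531,-0.917,0.13],"angular":[0,0,-0.065],"hand":0.3}]'

```text
t: 18.05
ee_pos: [0.4855, 0.0831, 0.1231]
eef_rot: [0.643, 0.766, 0.001, 0.001]
ft_force: [0.2, 0.5, -0.0]
finger_gap: 0.654
gripper_force: 0.0
```

```bash
python3 chk.py s4 .486 .083 .045 10
```

```text
slide [-0.001  0.003  0.521] ang [0.001 0.    0.   ] now [0.4854 0.0831 0.1231] t 18.1
```

>>> arm_command --deltas '[{"slide":[0,0,0.15],"angular":[0,0,0],"hand":0.3},{"slide":[0,0,0.3],"angular":[0,0,0],"hand":0.3},{"slide":[0,0,0.43],"angular":[0,0,0],"hand":0.3},{"slide":[0,0,0.52],"angular":[0,0,0],"hand":0.3},{"slide":[0,0,0.52],"angular":[0,0,0],"hand":0.3},{"slide":[0,0,0.52],"angular":[0,0,0],"hand":-0.2},{"slide":[0,0,0.52],"angular":[0,0,0],"hand":-0.6},{"slide":[0,0,0.52],"angular":[0,0,0],"hand":-1},{"slide":[0,0,0.52],"angular":[0,0,0],"hand":-1},{"slide":[0,0,0.52],"angular":[0,0,0],"hand":-1},{"slide":[0,0,0.52],"angular":[0,0,0],"hand":-1}]'

```text
t: 19.2
ee_pos: [0.485, 0.0827, 0.0455]
eef_rot: [0.643, 0.766, 0.001, 0.001]
ft_force: [0.4, 0.5, 5.9]
finger_gap: 0.294
gripper_force: 39.7
```

>>> arm_command --deltas '[{"slide":[0,0,-0.2],"angular":[0,0,0],"hand":-1},{"slide":[0,0,-0.4],"angular":[0,0,0],"hand":-1},{"slide":[0,0,-0.55],"angular":[0,0,0],"hand":-1},{"slide":[0,0,-0.55],"angular":[0,0,0],"hand":-1},{"slide":[0,0,-0.55],"angular":[0,0,0],"hand":-1}]'

```text
t: 19.7
ee_pos: [0.4829, 0.0826, 0.1256]
eef_rot: [0.643, 0.766, -0.0, -0.0]
ft_force: [0.6, 0.5, -0.8]
finger_gap: 0.294
gripper_force: 40.0
```

```bash
python3 - <<'E'
from h import *
go(.6293,.211,.125,-1.7)
E
```

```text
slide [0.674 1.11  0.003] ang [-0.     0.     0.065] now [0.4829 0.0826 0.1256] t 19.7
```

>>> arm_command --deltas '[{"slide":[0.13,0.2,0],"angular":[0,0,0.02],"hand":-1},{"slide":[0.26,0.4,0],"angular":[0,0,0.04],"hand":-1},{"slide":[0.39,0.6,0],"angular":[0,0,0.065],"hand":-1},{"slide":[0.52,0.8,0],"angular":[0,0,0.065],"hand":-1},{"slide":[0.64,0.94,0],"angular":[0,0,0.065],"hand":-1},{"slide":[0.674,1,0],"angular":[0,0,0.065],"hand":-1},{"slide":[0.674,1,0],"angular":[0,0,0.065],"hand":-1},{"slide":[0.674,1,0],"angular":[0,0,0.065],"hand":-1}]'

```text
t: 20.5
ee_pos: [0.6124, 0.2074, 0.1247]
eef_rot: [0.718, 0.696, -0.002, -0.001]
ft_force: [0.1, -0.4, -0.9]
finger_gap: 0.293
gripper_force: 40.1
```

```bash
python3 - <<'E'
from h import *
go(.6293,.211,.0422,-1.7)
E
```

```text
slide [0.028 0.114 0.55 ] ang [-0.001  0.    -0.   ] now [0.6124 0.2074 0.1247] t 20.5
```

>>> arm_command --deltas '[{"slide":[0.02,0.1,0.05],"angular":[0,0,0],"hand":-1},{"slide":[0.02,0.1,0.15],"angular":[0,0,0],"hand":-1},{"slide":[0.02,0.1,0.3],"angular":[0,0,0],"hand":-1},{"slide":[0.02,0.1,0.4],"angular":[0,0,0],"hand":-1},{"slide":[0.02,0.1,0.48],"angular":[0,0,0],"hand":-1},{"slide":[0.02,0.1,0.53],"angular":[0,0,0],"hand":-1},{"slide":[0.02,0.1,0.55],"angular":[0,0,0],"hand":-1},{"slide":[0.02,0.1,0.55],"angular":[0,0,0],"hand":-1},{"slide":[0.02,0.1,0.55],"angular":[0,0,0],"hand":-1},{"slide":[0.02,0.1,0.55],"angular":[0,0,0],"hand":-0.3},{"slide":[0.02,0.1,0.55],"angular":[0,0,0],"hand":0},{"slide":[0.02,0.1,0.55],"angular":[0,0,0],"hand":0.3},{"slide":[0.02,0.1,0.55],"angular":[0,0,0],"hand":0.3},{"slide":[0.02,0.1,0.55],"angular":[0,0,0],"hand":0.3},{"slide":[0.02,0.1,0.3],"angular":[0,0,0],"hand":0.3},{"slide":[0.02,0.1,0],"angular":[0,0,0],"hand":0.3},{"slide":[0.02,0.1,-0.3],"angular":[0,0,0],"hand":0.3},{"slide":[0.02,0.1,-0.5],"angular":[0,0,0],"hand":0.3},{"slide":[0.02,0.1,-0.5],"angular":[0,0,0],"hand":0.3}]'

```text
t: 22.4
ee_pos: [0.632, 0.2115, 0.2092]
eef_rot: [0.717, 0.697, 0.005, 0.003]
ft_force: [0.3, -0.1, 0.0]
finger_gap: 0.647
gripper_force: 0.0
```

>>> arm_command --deltas '[{"slide":[1,-0.9,0],"angular":[0,0,0],"hand":0.3},{"slide":[1,-0.9,0],"angular":[0,0,0],"hand":0.3},{"slide":[1,-0.9,0],"angular":[0,0,0],"hand":0.3},{"slide":[1,-0.9,0],"angular":[0,0,0],"hand":0.3},{"slide":[1,-0.9,0],"angular":[0,0,0],"hand":0.3},{"slide":[1,-0.9,0],"angular":[0,0,0],"hand":0.3},{"slide":[1,-0.9,0],"angular":[0,0,0],"hand":0.3}]'

```text
t: 23.1
ee_pos: [0.4987, 0.364, 0.2008]
eef_rot: [0.718, 0.696, -0.001, 0.0]
ft_force: [0.1, 0.0, -0.0]
finger_gap: 0.649
gripper_force: 0.0
```

```bash
python3 chk.py s5 .486 .083 .045 10; python3 -c "
from h import *
c=load('s5'); cv2.imwrite('pics/crop5.png',cv2.resize(c['p'][130:280,240:440,::-1],None,fx=4,fy=4))"
```

```text
a 146 [0.6249 0.0511 0.0547] [0.026 0.025 0.008] ztop 0.0568 hue 67.0
b 147 [0.6264 0.1043 0.0543] [0.027 0.026 0.008] ztop 0.0563 hue 103.0
c 137 [0.6274 0.1561 0.0547] [0.025 0.025 0.009] ztop 0.0565 hue 15.0
d 137 [0.6283 0.2089 0.0546] [0.027 0.025 0.009] ztop 0.0564 hue 28.0
slide [-1.872 -0.028  1.041] ang [-0.     0.    -0.065] now [0.499  0.3637 0.201 ] t 23.1
```

View pics/crop5.png

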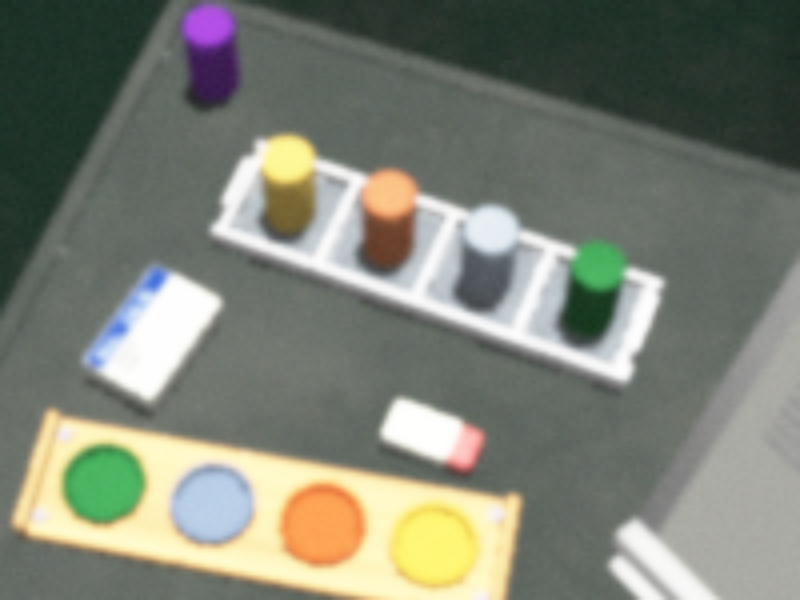

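The picture shows all four rolls upright near their cell centres: yellow (290,185), orange (388,220), grey (487,258), green (595,290). The order is reversed as required, and the arm is clear.

```bash
python3 -c "
from cell import env
print(env.close_job())"
```

```text
the job is handed in; nothing more can be done
None
```

All four rolls stand upright in the cash rack in reverse order (from the left: yellow, orange, blue-grey, green), checked in the last side view; I handed the job in at about 23 s, and no verdict came back.

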